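Feed the sanding block along the fence with the push stick

ROBOT

A 7-joint arm with a two-finger parallel gripper is mounted at the origin on a cart in front of the work surface, level with it; the furniture and walls round the work are solid. World frame = base frame: x ahead of the robot, y to its left, z up, the work surface at z = 0. Lengths are in m, angles in rad, forces in N, time in s.
With the tool pointing down it reaches from about 0.425 to 0.925 m from the base axis. Payload 6.8 kg.
Tool frame: the origin (TCP) lies between the finger pads; the fingertips stand 17 mm ahead of it and the grasp point (between the pads) lies 2 mm behind it; z points along the fingers, y is the line along which they close (so a half turn about z gives the same grasp; the last joint's range is limited). The gripper opens to 85 mm and grips with 20 to 120 N. Pads are 22 mm wide; open, the fingers measure 114 mm over their backs; the gripper's body (76 mm by 85 mm) begins 54 mm behind the grasp point. The pads swing forward as they close: fully open they stand 13 mm farther back than shut.
Start: joints at [-1.303, 0.477, 0.022, 1.555, -0.011, 1.109, -0.083], TCP at [0.248, 0.628, 0.219] pointing down, gripper open.
Joint ranges: [-2.96, 2.96], [-0.34, 2.1], [-1.41, 1.46], [0.24, 2.44], [-1.37, 4.51], [0.17, 1.92], [-2.96, 2.96]. Speed limits (rad/s): [2.39, 2.39, 3.14, 3.14, 3.14, 3.14, 3.14].

INTERFACE

Orientations are given as a 3x3 rotation matrix whose columns are the frame's x, y, z axes.
In Python, from plant import manip gives the robot as it stands.
- The arm moves only by the tool carry_out, never from a script. Its argument "rows" is a list of rows, each an object with "delta_pos": the shift along the tool's x, y, z in cm, a list of three; "turn": the turn, a rotation vector about the tool's x, y, z in degrees, a list of three; "claw": the finger opening in cm, from 0 to 8.54. In form: [{"delta_pos": [dx, dy, dz], "turn": [wx, wy, wz], "claw": claw}, ...]. A call has 1 to 20 rows; each row shifts and turns the commanded pose from where the row before left it, along the tool's axes as they then stand; what a row does not reach is not made up. A row lasts 1/10 s, in which the tool goes at most 50 mm and 8.59 degrees, less where a joint would pass 70% of its speed; a pose out of reach is approached as far as the arm can. A call is refused whole if a number of a shift passes 5 or a number of a turn 8.59, either way. A call with a gripper value outside its range is refused whole. The fingers move at their own pace and stop on an object; "force" is the grip in N (left out, the last holds). Time passes only in rows, so rows that do not move let the fingers close. It gives the time, the measured TCP pose, the force, the opening and the grip force at its end, in the units of the state.
- manip.read_state(): the state, without advancing time (a new reading comes with each control period).
- manip.capture(name): name is "scene" or "top" or "wrist"; returns a dict with "pixels" (420x560x3 uint8, blue, green, red), "mtx" (3x3 intrinsics, pixels), "k1" (the pictures are not rectified: a ray, as slopes to the right and down, at radius r is drawn at 1 + k1 r^2 times it, then the intrinsics apply), "origin" and "orientation" of the camera in the world; the wrist camera has in their place "tool_from_camera" (4x4, takes a point from camera to tool coordinates, whose origin is the TCP and whose axes are the flange's). Camera axes: x right, y up, looking along -z (the intrinsics and any distortion apply to the point x, -y, -z); pixel columns grow to the right and rows downward; lengths in m; the calibration is good to about 2 mm. A picture is of the moment at which its call begins: read the wrist's pose just before it. There is no depth.
- manip.close_job(): hands the job in; it is judged then, once.
Trained networks look in the newest picture that a camera, given by its name, has taken for a name from the list of things; names that differ only in an ending like _2 or _b are one class to them, and where a whole thing is asked for, a point or a joint stands for the part that bears it (a point fixed in the world has none). Each returns a list of dicts, best first, with "score" (0 to 1); they miss things now and then, are a little off and sometimes report something else, mostly with a low value. They report only what shows in the picture. A call takes as long as a camera call. They do not tell look-alikes from the thing itself.
- manip.search_frame(label, camera): "rect" ([centre column, centre row, width, height] in pixels, round what is visible of it).
The state is a dict: "time": time; "joint_positions": joint angles; "joint_vel": joint speeds; "joint_torque": joint torques, N m; "eef_pos": TCP position; "tool_rot": TCP orientation; "wrist_force": force on the tool from outside, world axes, zero at the start; "moment": the same for the moment, N m; "gripper_width": finger opening in m; "grip_force": force on a finger pad.
Only numpy, scipy, OpenCV 4.12 (cv2) and the standard library are available. Lean on these libraries where they do the work, as an engineer would, in place of code of your own. Each camera call takes 0.05 s, during which the arm holds its last target. There are 200 camera calls.

TASK

Pick up the red push stick by its handle and, with its tip behind the light-wood sanding block, feed that block along the fence of the sanding guide board until it meets the stop at the far end, keeping it against the fence all the way and never touching it with the gripper. Leave the dark-wood block on the other side of the fence where it is. Then lay the push stick down flat on its underside, on the desk or on the board, and let go.

Things in the scene. Friction and masses are not known exactly. Their poses are not given: they have to be found in the camera images.
- light_block: Pale wood sanding block with cork sole, loose, 46 (x) x 80 (y) x 40 (z) mm, about 0.3 kg; origin at the centre of its underside, y along its length. Starts flat on the board (underside 8 mm above the desk), within 3 mm of the fence and along it, 60 to 100 mm to the -y side of the board's centre. On the +x or -x side of the fence. The one to feed.
- dark_block: Dark brown wood sanding block with cork sole, loose, 46 (x) x 80 (y) x 40 (z) mm, about 0.3 kg; origin at the centre of its underside, y along its length. Starts flat on the board (underside 8 mm above the desk), within 3 mm of the fence and along it, 60 to 100 mm to the -y side of the board's centre. On the other side of the fence from the pale one.
- guide_board: Fixed plywood guide board 170 (x) x 320 (y) x 8 mm; origin under its centre, on the desk top; +y runs along the fence to the stop. Aluminium fence 14 mm thick along x = 0, top 30 mm above the desk. Wooden stop bar across the +y end, near face at y = 140 mm, top 32 mm; -y end open. A block against the fence is centred at x = +30 or -30 mm, against the stop at y = 100 mm.
- push_stick: Red push stick, loose on the desk, 0.15 kg: bar 22 (x) x 14 (z) mm from y = -80 to its square black tip at y = +110 mm. Upright handle 20 (x) x 52 (y) mm over the origin, top 71 mm above the underside; grip it across x in its upper half. Origin on the underside, +y to the tip. Starts with the tip within 35 degrees of the way to the stop. Carry it 8 to 20 mm above the desk to push.
Not all that is in view belongs to the job. Of the things that look like the light_block, the smaller one is meant.

How it is judged:
On the way, in this order (a step that is already met when the one before it is completed fails the run):
1. the held push stick touches the light block while it is still in the first half of its way (contact force between push_stick and light_block above 0.2 N and contact force between the fingers and push_stick above 0.5 N and y of light_block in the frame of guide_board below 0 m), for 0.05 s.
2. the light block passes the last third of its way against the fence, pushed by the held stick (contact force between push_stick and light_block above 0.2 N and contact force between the fingers and push_stick above 0.5 N and (x of light_block in the frame of guide_board between 0.024 and 0.042 m or x of light_block in the frame of guide_board between -0.042 and -0.024 m) and y of light_block in the frame of guide_board above 0.05 m), for 0.05 s.
At the end, for the whole second after the job is handed in: The light block lies flat on the board within 12 mm of the stop and 12 mm of the fence, turned less than 12 degrees from it, at rest; the dark block is within 15 mm of where it was; the push stick lies flat (within 10 degrees) on the desk or the board, released and at rest (y of light_block in the frame of guide_board between 0.088 and 0.11 m and (x of light_block in the frame of guide_board between 0.024 and 0.042 m or x of light_block in the frame of guide_board between -0.042 and -0.024 m) and angle between the y axis of light_block and the y axis of guide_board, either way round below 0.21 rad and angle between light_block's own z axis and vertical below 0.2 rad and z of light_block in the frame of guide_board below 0.016 m and linear speed of each of light_block, push_stick below 0.01 m/s and distance of dark_block from where it was at the start of the episode below 0.015 m and height (world z) of push_stick below 0.014 m and angle between push_stick's own z axis and vertical below 0.17 rad); the robot touches nothing.
It fails at once if the light block comes more than 12 mm away from the fence, turns more than 12 degrees from it, or is tipped or lifted off the board (not (x of light_block in the frame of guide_board between 0.024 and 0.042 m or x of light_block in the frame of guide_board between -0.042 and -0.024 m) or not (angle between the y axis of light_block and the y axis of guide_board, either way round below 0.21 rad) or not (angle between light_block's own z axis and vertical below 0.2 rad) or z of light_block in the frame of guide_board above 0.018 m).
It fails at once if the gripper or arm touches the light block (contact force between any of the fingers, the arm and light_block above 0.5 N).
It fails at once if the dark block is moved more than 15 mm (distance of dark_block from where it was at the start of the episode above 0.015 m).
It also fails if it takes over 48 s, if anything falls off the work surface, if the arm or the gripper's body presses on something with over 40 N, if the wrist force passes 120 N, or if a joint passes its speed limit or range.

## Working session

There is one attempt and no reset: what is moved stays moved. The work goes in short steps, Python scripts to look and compute and a tool call to move; the robot and the scene stay as the last step left them, time stands still between calls to the robot, and variables do not carry over. Pictures are saved under pics/ and viewed, at most 10 in all, crops included, and the job is handed in when it is done.

Besides the shell and the picture viewer there is one more tool, called after "Request:" by a JSON object that holds its "method" and its "body". carry_out: Moves the arm, as the interface text tells. Its arguments: {"type":"object","properties":{"rows":{"type":"array","items":{"type":"object","properties":{"delta_pos":{"type":"array","items":{"type":"number"}},"turn":{"type":"array","items":{"type":"number"}},"claw":{"type":"number"}}}},"force":{"type":"number"}},"required":["rows"]}

```bash
ls; mkdir -p pics; cat > h.py <<'E'
import numpy as np, cv2
from plant import manip
def cap(n):
    s=manip.read_state(); c=manip.capture(n)
    if n=="wrist":
        T=np.eye(4);T[:3,:3]=s["tool_rot"];T[:3,3]=s["eef_pos"]
        M=T@np.array(c["tool_from_camera"]);c["origin"]=M[:3,3];c["orientation"]=M[:3,:3]
    c["origin"]=np.array(c["origin"]);c["orientation"]=np.array(c["orientation"]);c["mtx"]=np.array(c["mtx"])
    c["pixels"]=np.array(c["pixels"]).astype(np.uint8)
    return c
def ray(c,uv,z):
    K=c["mtx"];d=(np.array(uv,float)-K[:2,2])/[K[0,0],K[1,1]]
    rd=np.linalg.norm(d);r=rd
    for _ in range(30): r=rd/(1+c["k1"]*r*r)
    p=d*(r/rd if rd>0 else 1)
    v=c["orientation"]@np.array([p[0],-p[1],-1]);o=c["origin"]
    return (o+v*(z-o[2])/v[2])
def proj(c,P):
    q=c["orientation"].T@(np.array(P)-c["origin"]);p=np.array([q[0],-q[1]])/-q[2]
    p=p*(1+c["k1"]*(p@p));K=c["mtx"];return p*[K[0,0],K[1,1]]+K[:2,2]
E
python3 - <<'E'
from h import *
for n in("top","scene"):
    c=cap(n);cv2.imwrite(f"pics/{n}0.png",c["pixels"]);print(n,c["origin"],c["k1"],c["mtx"][0])
    for l in("light_block","dark_block","guide_board","push_stick"):
        print(l,[(np.round(d["rect"]).tolist(),round(d["score"],2)) for d in manip.search_frame(l,n)])
E
```

```text
pics
top [ 0.33919948 -0.08081357  0.8578931 ] 0.02175574813659152 [485.55139414   0.         274.54332607]
light_block [([298.0, 310.0, 71.0, 70.0], 0.79), ([244.0, 162.0, 49.0, 30.0], 0.74)]
dark_block [([237.0, 197.0, 46.0, 31.0], 0.63)]
guide_board [([197.0, 185.0, 184.0, 95.0], 0.94)]
push_stick [([376.0, 225.0, 112.0, 40.0], 0.55)]
scene [ 0.03478826 -0.62804831  0.50842554] -0.07211616319468216 [389.29109521   0.         279.30982965]
light_block [([290.0, 191.0, 36.0, 25.0], 0.91), ([221.0, 255.0, 54.0, 60.0], 0.73)]
dark_block [([266.0, 200.0, 30.0, 29.0], 0.96)]
guide_board [([260.0, 192.0, 123.0, 72.0], 0.83)]
push_stick [([326.0, 266.0, 54.0, 64.0], 0.64)]
```

View pics/top0.png

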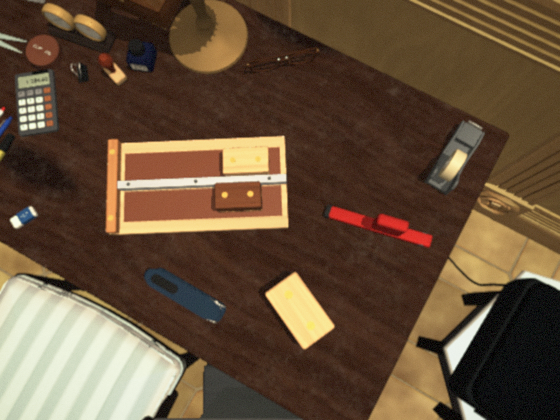

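View pics/scene0.png

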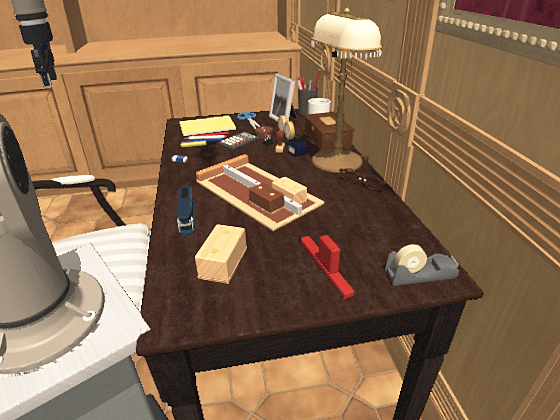

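The pale things are the block on the board (top 244,162; scene 290,191) and the larger loose block (top 298,310). I choose the smaller one on the board, on the far side of the fence from the robot. The stick lies at (378,226), with its tip at about (328,211) and its handle at (391,222).

```bash
python3 - <<'E'
from h import *
c=cap("top");im=c["pixels"]
r=np.round
for nm,uv,z in [("fence stop end",(118,184),.03),("fence near",(287,179),.03),
 ("b1",(285,137),.008),("b2",(288,229),.008),("stopA",(108,139),.032),("stopB",(107,233),.032),("stopnearA",(118,139),.032),("stopnearB",(117,233),.032),("light",(246,160),.048),("dark",(238,195),.048)]:
    print(nm,r(ray(c,uv,z),4))
hsv=cv2.cvtColor(im,cv2.COLOR_BGR2HSV)
m=((hsv[...,0]<6)|(hsv[...,0]>174))&(hsv[...,1]>170)&(hsv[...,2]>90)
m=m.astype(np.uint8);m[:190]=0;m[260:]=0;m[:,:310]=0
ys,xs=np.nonzero(m);print(len(xs),xs.min(),xs.max(),ys.min(),ys.max())
crop=np.hstack([cv2.resize(im[115:245,95:305],None,fx=2.2,fy=2.2,interpolation=2),cv2.resize(im[180:310,310:450],None,fx=2.2,fy=2.2,interpolation=2)])
cv2.imwrite("pics/crop1.png",crop);print(crop.shape)
E
```

```text
fence stop end [0.551  0.2224 0.03  ]
fence near [ 0.5563 -0.0767  0.03  ]
b1 [ 0.6413 -0.0736  0.008 ]
b2 [ 0.4709 -0.0775  0.008 ]
stopA [0.6338 0.244  0.032 ]
stopB [0.4632 0.2363 0.032 ]
stopnearA [0.6336 0.226  0.032 ]
stopnearB [0.4631 0.2189 0.032 ]
light [ 0.5865 -0.006   0.048 ]
dark [0.5244 0.0074 0.048 ]
1494 329 432 206 247
(286, 770, 3)
```

View pics/crop1.png

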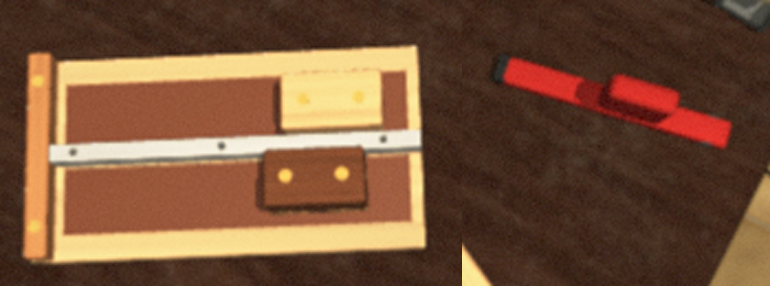

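```bash
python3 - <<'E'
from h import *
c=cap("top");im=c["pixels"];s=manip.read_state()
print(np.round(s["tool_rot"],3),s["time"],s["joint_positions"])
tip=ray(c,(327,211),.014);tail=ray(c,(431,241),.014);h=ray(c,(393,223),.071)
d=(tip-tail);print(tip,tail,h,np.linalg.norm(d),np.degrees(np.arctan2(-d[0],d[1])))
print("origin", tail+d/np.linalg.norm(d)*.08)
print("big block",ray(c,(300,310),.05), "tape",ray(c,(455,160),.05))
E
```

```text
[[-0.93   0.367  0.   ]
 [ 0.367  0.93   0.   ]
 [ 0.     0.    -1.   ]] 0.6 [-1.30311655  0.47700864  0.02240229  1.55541518 -0.01148651  1.10929083
 -0.08313124]
[ 0.5013895  -0.14658927  0.014     ] [ 0.44658347 -0.32444135  0.014     ] [ 0.46934959 -0.24875308  0.071     ] 0.18610497238395796 -17.12695034459419
origin [ 0.47014266 -0.24798898  0.014     ]
big block [ 0.33049453 -0.09593547  0.05      ] tape [ 0.58037325 -0.36262171  0.05      ]
```

Request:
{"method": "carry_out", "body": {"rows": [{"delta_pos": [-4.85,-0.95,0],"turn": [0,0,4.3],"claw": 8.5},{"delta_pos": [-4.85,-0.95,0],"turn": [0,0,4.3],"claw": 8.5},{"delta_pos": [-4.85,-0.95,0],"turn": [0,0,4.3],"claw": 8.5},{"delta_pos": [-4.85,-0.95,0],"turn": [0,0,4.3],"claw": 8.5},{"delta_pos": [-4.85,-0.95,0],"turn": [0,0,4.3],"claw": 8.5},{"delta_pos": [-4.85,-0.95,0],"turn": [0,0,4.3],"claw": 8.5},{"delta_pos": [-4.85,-0.95,0],"turn": [0,0,4.3],"claw": 8.5},{"delta_pos": [-4.85,-0.95,0],"turn": [0,0,4.3],"claw": 8.5},{"delta_pos": [-4.85,-0.95,0],"turn": [0,0,4.3],"claw": 8.5},{"delta_pos": [-4.85,-0.95,0],"turn": [0,0,4.3],"claw": 8.5},{"delta_pos": [-4.85,-0.95,0],"turn": [0,0,4.3],"claw": 8.5},{"delta_pos": [-4.85,-0.95,0],"turn": [0,0,4.3],"claw": 8.5},{"delta_pos": [-4.85,-0.95,0],"turn": [0,0,4.3],"claw": 8.5},{"delta_pos": [-4.85,-0.95,0],"turn": [0,0,4.3],"claw": 8.5},{"delta_pos": [-4.85,-0.95,0],"turn": [0,0,4.3],"claw": 8.5},{"delta_pos": [-4.85,-0.95,0],"turn": [0,0,4.3],"claw": 8.5},{"delta_pos": [-4.85,-0.95,0],"turn": [0,0,4.3],"claw": 8.5},{"delta_pos": [-4.85,-0.95,0],"turn": [0,0,4.3],"claw": 8.5},{"delta_pos": [-4.85,-0.95,0],"turn": [0,0,4.3],"claw": 8.5},{"delta_pos": [0,0,0],"turn": [0,0,4.3],"claw": 8.5}]}}

```text
time: 2.6
eef_pos: [0.5202, -0.1967, 0.2194]
tool_rot: [[0.315, 0.949, 0.0], [0.949, -0.315, -0.003], [-0.003, 0.001, -1.0]]
wrist_force: [0.4, 0.2, -0.1]
gripper_width: 0.0852
grip_force: 0.0
```

```bash
python3 - <<'E'
from h import *
s=manip.read_state();print(s["eef_pos"],np.round(s["tool_rot"],3),s["time"],s["joint_positions"])
c=cap("wrist");cv2.imwrite("pics/w1.png",c["pixels"])
for P in [(.470,-.248,.071),(.501,-.147,.014)]: print(proj(c,P))
np.save("w1.npy",c,allow_pickle=True)
E
```

```text
[ 0.52022654 -0.19672814  0.21939157] [[ 0.315  0.949  0.   ]
 [ 0.949 -0.315 -0.003]
 [-0.003  0.001 -1.   ]] 2.6 [-0.25468826  0.31688604  0.62611645  1.87526588 -0.21314508  1.0155355
  0.13989427]
[245.74315711 257.02709052]
[245.73444394 135.31850834]
```

View pics/w1.png

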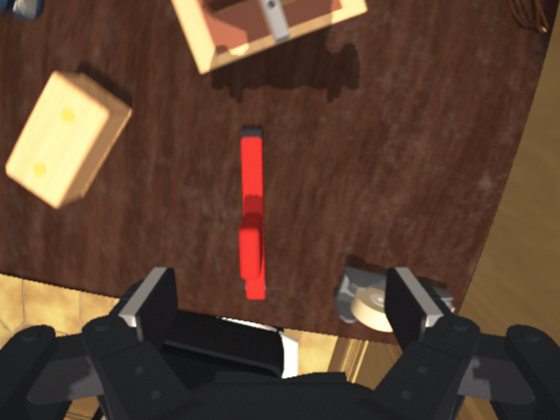

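```bash
python3 - <<'E'
from h import *
c=np.load("w1.npy",allow_pickle=True).item()
tip=ray(c,(252,128),.014);tail=ray(c,(256.5,298),.014)
d=tip-tail;print(tip,tail,np.linalg.norm(d),np.degrees(np.arctan2(-d[0],d[1])));u=d/np.linalg.norm(d)
o=tail+u*.08;o[2]=0;print(o)
x=np.array([u[1],-u[0],0])
for z in(.014,.071):
  for a in(-1,1):
    for b in(-1,1): print(z,a,b,np.round(proj(c,o+x*a*.01+u*b*.026+[0,0,z])))
s=manip.read_state();R=np.array(s["tool_rot"]);print("delta cm",100*R.T@(o+[0,0,.055]-s["eef_pos"]))
for uv in[(205,73),(368,10)]: print("board near corner",ray(c,uv,.008 if uv[0]==368 else .004))
E
```

```text
[ 0.50929631 -0.14222544  0.014     ] [ 0.45044085 -0.32198557  0.014     ] 0.189149861651802 -18.129022343205673
[ 0.47533348 -0.24595691  0.        ]
0.014 -1 -1 [246. 254.]
0.014 -1 1 [244. 209.]
0.014 1 -1 [264. 254.]
0.014 1 1 [264. 209.]
0.071 -1 -1 [241. 279.]
0.071 -1 1 [238. 227.]
0.071 1 -1 [262. 279.]
0.071 1 1 [261. 227.]
delta cm [-6.50825408 -2.76488995 16.40742552]
board near corner [ 0.48224361 -0.07698933  0.004     ]
board near corner [ 0.64980002 -0.07160603  0.008     ]
```

```bash
python3 - <<'E'
from h import *
c=cap("wrist");s=manip.read_state();print(s["eef_pos"],s["joint_vel"])
o=np.load("w1.npy",allow_pickle=True).item()
print(c["origin"],o["origin"],cv2.phaseCorrelate(np.float32(o["pixels"][:200,...,1]),np.float32(c["pixels"][:200,...,1])))
cv2.imwrite("pics/w2.png",c["pixels"]);np.save("w1.npy",c,allow_pickle=True)
hsv=cv2.cvtColor(c["pixels"],cv2.COLOR_BGR2HSV)
m=((hsv[...,0]<6)|(hsv[...,0]>174))&(hsv[...,1]>190)&(hsv[...,2]>90);m[:110]=0;m[320:]=0;m[:,:220]=0;m[:,300:]=0
for v in(140,160,180,200,240,260,290,296,300):
  k=np.nonzero(m[v])[0];print(v,k.min() if len(k) else 0,k.max() if len(k) else 0)
E
```

```text
[ 0.52321108 -0.18989654  0.21875591] [-0.0311571   0.00546543 -0.05769446 -0.00586634 -0.00029368 -0.00020905
  0.06502357]
[ 0.54454989 -0.12539262  0.37465833] [ 0.54286    -0.12907359  0.37485522] ((-4.470094041904531, 0.5872580273673691), 0.21076466686195797)
140 0 0
160 241 262
180 241 262
200 242 263
240 239 264
260 240 265
290 248 264
296 247 265
300 247 265
```

```bash
cat > fit.py <<'E'
from h import *
from scipy.optimize import minimize
def redmask(im,box):
    hsv=cv2.cvtColor(im,cv2.COLOR_BGR2HSV)
    m=((hsv[...,0]<6)|(hsv[...,0]>174))&(hsv[...,1]>170)&(hsv[...,2]>60)
    k=np.zeros_like(m);k[box[1]:box[3],box[0]:box[2]]=1;return (m&k).astype(np.uint8)
def sil(c,p,tip=.102):
    x,y,a=p[:3];z0=p[3] if len(p)>3 else 0;R=np.array([[np.cos(a),-np.sin(a)],[np.sin(a),np.cos(a)]]);m=np.zeros((420*4,560*4),np.uint8)
    for (hx,y0,y1,za,zb) in[(.011,-.08,tip,0,.014),(.010,-.026,.026,.014,.071)]:
        P=[np.r_[R@[sx*hx,yy]+[x,y],z+z0] for sx in(-1,1) for yy in(y0,y1) for z in(za,zb)]
        q=np.array([proj(c,w) for w in P])*4
        cv2.fillConvexPoly(m,cv2.convexHull(q.astype(np.int32)),255)
    return cv2.resize(m,(560,420),interpolation=cv2.INTER_AREA)/255.
def fit(c,m,p0,rng=.006):
    mm=m.astype(float);f=lambda d:((sil(c,np.array(p0)+d*[.001,.001,.01])-mm)**2).sum()
    sx=np.vstack([np.zeros(3),np.eye(3)*5]);r=minimize(f,np.zeros(3),method="Nelder-Mead",options=dict(initial_simplex=sx,maxfev=150))
    return np.array(p0)+r.x*[.001,.001,.01],r.fun,m.sum()
E
python3 - <<'E'
from fit import *
w=cap("wrist");t=cap("top")
s=manip.read_state();print(s["eef_pos"],s["time"])
for c,b in((w,(220,110,300,320)),(t,(310,195,450,260))):
    m=redmask(c["pixels"],b);p,f,n=fit(c,m,[.47,-.248,-.305]);print(np.round(p[:2],4),np.degrees(p[2]),f,n)
    if c is w:
        R=np.array(s["tool_rot"]);print("delta cm",100*R.T@(np.r_[p[:2],.055]-s["eef_pos"]),"tool x",np.degrees(np.arctan2(R[1,0],R[0,0]))-90)
hs=cv2.cvtColor(w["pixels"],cv2.COLOR_BGR2HSV)
cv2.imwrite("pics/w3.png",w["pixels"])
E
```

```text
[ 0.5243025  -0.18716592  0.21845435] 2.8
[ 0.4737 -0.2499] -17.411044364833 126.51029603998462 3717
delta cm [-7.50694052 -2.96511984 16.34049707] tool x -17.325114666173718
[ 0.436  -0.2054] 38.311006961476444 1311.6535486351404 0
```

Request:
{"method": "carry_out", "body": {"rows": [{"delta_pos": [-3.75,-1.5,2],"claw": 8.5},{"delta_pos": [-3.75,-1.5,2],"claw": 8.5},{"delta_pos": [0,0,2],"claw": 8.5},{"delta_pos": [0,0,0],"claw": 8.5},{"delta_pos": [0,0,0],"claw": 8.5},{"delta_pos": [0,0,0],"claw": 8.5}]}}

```text
validation failed for argument at $.ro...
```

```bash
python3 - <<'E'
from fit import *
w=cap("wrist")
s=manip.read_state();print(s["eef_pos"],s["time"],np.abs(s["joint_vel"]).max())
m=redmask(w["pixels"],(180,60,340,380));p,f,n=fit(w,m,[.474,-.25,-.304]);print(np.round(p[:2],4),np.degrees(p[2]),f,n)
R=np.array(s["tool_rot"]);print("delta cm",100*R.T@(np.r_[p[:2],.052]-s["eef_pos"]),"tool x",np.degrees(np.arctan2(R[1,0],R[0,0]))-90)
cv2.imwrite("pics/w4.png",w["pixels"])
E
```

```text
[ 0.52447767 -0.18671221  0.21840378] 2.85 0.007727165672861049
[ 0.4732 -0.2511] -17.462252436596582 120.4632218377547 3704
delta cm [-7.68154736 -2.98752849 16.63585927] tool x -17.27588839007244
```

View pics/w4.png

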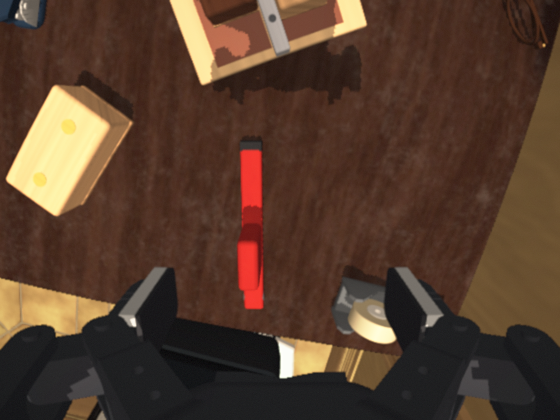

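Request:
{"method": "carry_out", "body": {"rows": [{"delta_pos": [-3.8,-1.5,2],"turn": [0,0,0],"claw": 8.5},{"delta_pos": [-3.9,-1.5,2],"turn": [0,0,0.2],"claw": 8.5},{"delta_pos": [0,0,3],"turn": [0,0,0],"claw": 8.5},{"delta_pos": [0,0,0],"turn": [0,0,0],"claw": 8.5},{"delta_pos": [0,0,0],"turn": [0,0,0],"claw": 8.5},{"delta_pos": [0,0,0],"turn": [0,0,0],"claw": 8.5}]}}

```text
time: 3.45
eef_pos: [0.4739, -0.2517, 0.1497]
tool_rot: [[0.301, 0.953, 0.002], [0.953, -0.301, -0.0], [0.0, 0.002, -1.0]]
wrist_force: [0.7, 0.7, -0.1]
gripper_width: 0.0853
grip_force: 0.0
```

```bash
python3 - <<'E'
from fit import *
w=cap("wrist")
s=manip.read_state();print(s["eef_pos"],s["time"],np.abs(s["joint_vel"]).max())
m=redmask(w["pixels"],(180,30,400,400));p,f,n=fit(w,m,[.474,-.25,-.304]);print(np.round(p[:2],4),np.degrees(p[2]),f,n)
R=np.array(s["tool_rot"]);print("delta cm",100*R.T@(np.r_[p[:2],.052]-s["eef_pos"]),"tool x",np.degrees(np.arctan2(R[1,0],R[0,0]))-90)
cv2.imwrite("pics/w5.png",w["pixels"])
E
```

```text
[ 0.47383427 -0.25194121  0.14978919] 3.5 0.006150618162665712
[ 0.4734 -0.25  ] -17.459460938449972 134.3350403690888 5991
delta cm [ 0.16450305 -0.12099159  9.77871911] tool x -17.56278202860119
```

Aligned to within 2 mm. Next: descend and grip.

Request:
{"method": "carry_out", "body": {"rows": [{"delta_pos": [0.15,-0.1,3],"turn": [0,0,0],"claw": 8.5},{"delta_pos": [0,0,3],"turn": [0,0,0],"claw": 8.5},{"delta_pos": [0,0,2.3],"turn": [0,0,0],"claw": 8.5},{"delta_pos": [0,0,1.5],"turn": [0,0,0],"claw": 8.5},{"delta_pos": [0,0,0],"turn": [0,0,0],"claw": 8.5},{"delta_pos": [0,0,0],"turn": [0,0,0],"claw": 8.5},{"delta_pos": [0,0,0],"turn": [0,0,0],"claw": 1.5},{"delta_pos": [0,0,0],"turn": [0,0,0],"claw": 1.5},{"delta_pos": [0,0,0],"turn": [0,0,0],"claw": 1.5},{"delta_pos": [0,0,0],"turn": [0,0,0],"claw": 1.5},{"delta_pos": [0,0,0],"turn": [0,0,0],"claw": 1.5},{"delta_pos": [0,0,0],"turn": [0,0,0],"claw": 1.5},{"delta_pos": [0,0,0],"turn": [0,0,0],"claw": 1.5},{"delta_pos": [0,0,0],"turn": [0,0,0],"claw": 1.5}], "force": 70}}

```text
time: 4.9
eef_pos: [0.472, -0.2512, 0.0511]
tool_rot: [[0.305, 0.953, 0.001], [0.953, -0.305, -0.0], [0.0, 0.001, -1.0]]
wrist_force: [-1.6, -0.2, 6.2]
gripper_width: 0.0177
grip_force: 68.8
```

Request:
{"method": "carry_out", "body": {"rows": [{"delta_pos": [0,0,-1],"turn": [0,0,0],"claw": 1.5},{"delta_pos": [0,0,-1],"turn": [0,0,0],"claw": 1.5},{"delta_pos": [0,0,0],"turn": [0,0,0],"claw": 1.5},{"delta_pos": [0,0,0],"turn": [0,0,0],"claw": 1.5},{"delta_pos": [0,0,0],"turn": [0,0,0],"claw": 1.5}]}}

```text
time: 5.4
eef_pos: [0.4713, -0.2508, 0.0704]
tool_rot: [[0.304, 0.953, -0.0], [0.953, -0.304, 0.0], [0.0, -0.0, -1.0]]
wrist_force: [-0.5, 0.7, -1.2]
gripper_width: 0.0176
grip_force: 68.8
```

```bash
python3 - <<'E'
from fit import *
w=cap("wrist");t=cap("top")
s=manip.read_state();print(s["eef_pos"],s["time"],s["gripper_width"],s["grip_force"],s["wrist_force"])
cv2.imwrite("pics/w6.png",w["pixels"])
# fence & light block from initial top image
t["pixels"]=cv2.imread("pics/top0.png");im=t["pixels"]
hsv=cv2.cvtColor(im,cv2.COLOR_BGR2HSV)
f=(hsv[...,1]<50)&(hsv[...,2]>140);f[:165]=0;f[200:]=0;f[:,:122]=0;f[:,284:]=0
P=[]
for u in list(range(125,210,3))+list(range(268,282,3)):
    k=np.nonzero(f[:,u])[0]
    if len(k): P.append([*ray(t,(u,k.mean()),.03)[:2]])
P=np.array(P);a=np.polyfit(P[:,1],P[:,0],1);print("fence x=",a,"yaw",-np.degrees(np.arctan(a[0])),len(P),(np.polyval(a,P[:,1])-P[:,0]).std())
m=(hsv[...,0]>15)&(hsv[...,0]<32)&(hsv[...,1]>60)&(hsv[...,2]>150)
crop=m[150:170,200:284].sum(0);print(crop.tolist())
for u in(222,270): print(ray(t,(u,160),.048))
E
```

```text
[ 0.4712011  -0.25081101  0.07017323] 5.5 0.01734066862504367 68.84474873542786 [ 0.28939927 -0.25828877 -1.74211726]
fence x= [-0.02917611  0.55614044] yaw 1.6711936340791078 34 0.0004764604158782961
[0, 0, 0, 0, 0, 0, 0, 0, 0, 0, 0, 0, 0, 0, 0, 0, 0, 0, 0, 0, 0, 0, 0, 20, 20, 20, 20, 20, 20, 20, 20, 20, 20, 20, 20, 20, 20, 20, 20, 20, 20, 20, 20, 20, 20, 20, 20, 20, 20, 20, 20, 20, 20, 20, 20, 20, 20, 20, 20, 20, 20, 20, 20, 20, 20, 20, 20, 20, 6, 0, 0, 0, 0, 0, 0, 0, 0, 0, 0, 0, 15, 20, 20, 20]
[0.58706971 0.03583767 0.048     ]
[ 0.5858787 -0.0476293  0.048    ]
```

View pics/w6.png

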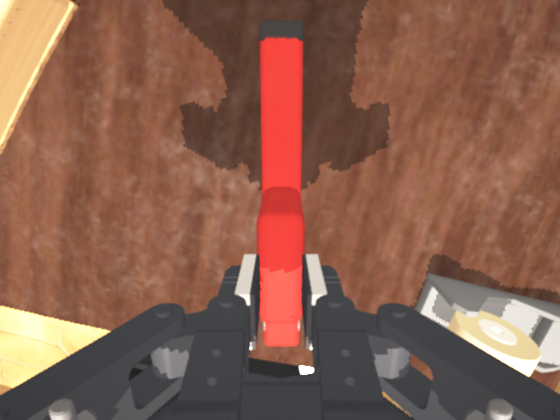

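```bash
python3 - <<'E'
from fit import *
w=cap("wrist");s=manip.read_state();R=np.array(s["tool_rot"]);e=np.array(s["eef_pos"])
print("tape",ray(w,(430,270),.03),ray(w,(415,310),.01))
z=e[2]-.0511+.014
tip=ray(w,(282,22),z);mid=ray(w,(282,180),z);d=tip-mid;print(tip,np.degrees(np.arctan2(-d[0],d[1])),"tool yaw",np.degrees(np.arctan2(-R[0,0],R[1,0])))
print("tip in tool",R.T@(tip-e))
E
```

```text
tape [ 0.5508655  -0.30264694  0.03      ] [ 0.54106816 -0.34212195  0.01      ]
[ 0.5061767  -0.14488473  0.03310346] -17.67477079779834 tool yaw -17.73242600972244
tip in tool [0.11158039 0.00103425 0.03710062]
```

Request:
{"method": "carry_out", "body": {"rows": [{"delta_pos": [0,0,0],"turn": [0,0,-6.5],"claw": 1.5},{"delta_pos": [0,0,0],"turn": [0,0,-6.5],"claw": 1.5},{"delta_pos": [0,0,0],"turn": [0,0,-6.4],"claw": 1.5},{"delta_pos": [2.3,0,0],"turn": [0,0,0],"claw": 1.5},{"delta_pos": [2.2,0,0],"turn": [0,0,0],"claw": 1.5},{"delta_pos": [0,3,0],"turn": [0,0,0],"claw": 1.5},{"delta_pos": [0,4,0],"turn": [0,0,0],"claw": 1.5},{"delta_pos": [0,3,0],"turn": [0,0,0],"claw": 1.5},{"delta_pos": [0,2.1,0],"turn": [0,0,0],"claw": 1.5},{"delta_pos": [0,0,0],"turn": [0,0,0],"claw": 1.5},{"delta_pos": [0,0,0],"turn": [0,0,0],"claw": 1.5},{"delta_pos": [0,0,0],"turn": [0,0,0],"claw": 1.5},{"delta_pos": [0,0,0],"turn": [0,0,0],"claw": 1.5}]}}

```text
time: 6.85
eef_pos: [0.5899, -0.2028, 0.0704]
tool_rot: [[-0.028, 1.0, -0.001], [1.0, 0.028, 0.0], [0.0, -0.001, -1.0]]
wrist_force: [0.2, 0.1, -0.4]
gripper_width: 0.0174
grip_force: 68.9
```

```bash
python3 - <<'E'
from fit import *
w=cap("wrist");s=manip.read_state();R=np.array(s["tool_rot"]);e=np.array(s["eef_pos"])
print(e,"tool yaw",np.degrees(np.arctan2(-R[0,0],R[1,0])),"tip",e+R@[.1116,.001,.037],s["time"])
cv2.imwrite("pics/w7.png",w["pixels"]);np.save("w7.npy",w,allow_pickle=True)
E
```

```text
[ 0.59017704 -0.20275713  0.07050859] tool yaw 1.613111977948734 tip [ 0.5880145  -0.09116513  0.03353415] 6.9
```

View pics/w7.png

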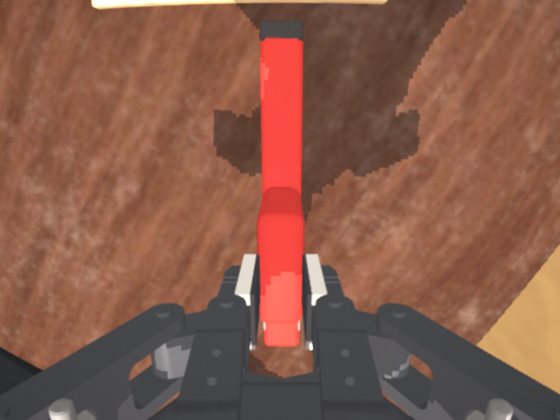

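```bash
python3 - <<'E'
from fit import *
w=np.load("w7.npy",allow_pickle=True).item()
a=ray(w,(93,7),.004);b=ray(w,(387,3),.004);print(a,b,(a+b)/2,np.linalg.norm(a-b))
a=ray(w,(93,1),.008);b=ray(w,(387,0),.008);print(a,b)
t=cap("top");cv2.imwrite("pics/t2.png",t["pixels"])
E
```

```text
[ 0.4764663  -0.07652863  0.004     ] [ 0.64755486 -0.07206723  0.004     ] [ 0.56201058 -0.07429793  0.004     ] 0.17114672471055004
[ 0.47862512 -0.07419569  0.008     ] [ 0.64637359 -0.07153362  0.008     ]
```

Request:
{"method": "carry_out", "body": {"rows": [{"delta_pos": [0,0.1,0.6],"turn": [0,0,0],"claw": 1.5},{"delta_pos": [1.5,0,0],"turn": [0,0,0],"claw": 1.5},{"delta_pos": [1.5,0,0],"turn": [0,0,0],"claw": 1.5},{"delta_pos": [0.4,0,0],"turn": [0,0,0],"claw": 1.5},{"delta_pos": [0,0,0],"turn": [0,0,0],"claw": 1.5},{"delta_pos": [0,0,0],"turn": [0,0,0],"claw": 1.5},{"delta_pos": [0.3,0,0],"turn": [0,0,0],"claw": 1.5},{"delta_pos": [0.3,0,0],"turn": [0,0,0],"claw": 1.5},{"delta_pos": [0.4,0,0],"turn": [0,0,0],"claw": 1.5},{"delta_pos": [0.4,0,0],"turn": [0,0,0],"claw": 1.5},{"delta_pos": [0.4,0,0],"turn": [0,0,0],"claw": 1.5},{"delta_pos": [0.4,0,0],"turn": [0,0,0],"claw": 1.5}]}}

```text
time: 8.15
eef_pos: [0.5907, -0.147, 0.0648]
tool_rot: [[-0.028, 1.0, 0.001], [1.0, 0.028, -0.001], [-0.001, 0.001, -1.0]]
wrist_force: [-0.0, -2.1, -0.7]
gripper_width: 0.0173
grip_force: 69.1
```

```bash
python3 - <<'E'
from fit import *
w=cap("wrist");s=manip.read_state();R=np.array(s["tool_rot"]);e=np.array(s["eef_pos"])
t=cap("top")
print(e,"tool yaw",np.degrees(np.arctan2(-R[0,0],R[1,0])),"tip",e+R@[.1116,.001,.037],s["time"],s["wrist_force"])
cv2.imwrite("pics/w8.png",np.hstack([w["pixels"][:300,100:460],cv2.resize(t["pixels"][115:245,140:340],None,fx=2.2,fy=2.3)[:299][:300] if 0 else cv2.resize(t["pixels"][115:245,95:290],(440,300))]))
E
```

```text
[ 0.59069089 -0.14580823  0.06461011] tool yaw 1.680473937520208 tip [ 0.5884318  -0.03422492  0.02761521] 8.2 [-0.19435095 -2.69241883 -0.308828  ]
```

View pics/w8.png

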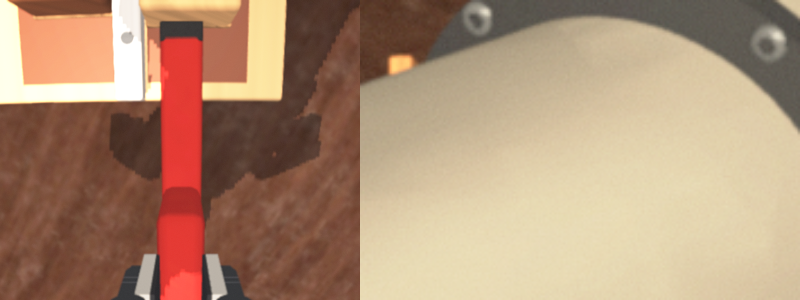

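Request:
{"method": "carry_out", "body": {"rows": [{"delta_pos": [-0.5,0,0],"turn": [0,0,0],"claw": 1.5},{"delta_pos": [-0.3,0,0],"turn": [0,0,0],"claw": 1.5},{"delta_pos": [0,0.4,0],"turn": [0,0,0],"claw": 1.5},{"delta_pos": [0,0,0],"turn": [0,0,0],"claw": 1.5},{"delta_pos": [0,0,0],"turn": [0,0,0],"claw": 1.5},{"delta_pos": [0.3,0,0],"turn": [0,0,0],"claw": 1.5},{"delta_pos": [0.4,0,0],"turn": [0,0,0],"claw": 1.5},{"delta_pos": [0.5,0,0],"turn": [0,0,0],"claw": 1.5},{"delta_pos": [0.6,0,0],"turn": [0,0,0],"claw": 1.5},{"delta_pos": [0.7,0,0],"turn": [0,0,0],"claw": 1.5},{"delta_pos": [0.7,0,0],"turn": [0,0,0],"claw": 1.5},{"delta_pos": [0.7,0,0],"turn": [0,0,0],"claw": 1.5},{"delta_pos": [0.7,0,0],"turn": [0,0,0],"claw": 1.5},{"delta_pos": [0.7,0,0],"turn": [0,0,0],"claw": 1.5},{"delta_pos": [0.5,0,0],"turn": [0,0,0],"claw": 1.5}]}}

```text
time: 9.75
eef_pos: [0.5931, -0.0954, 0.0645]
tool_rot: [[-0.03, 1.0, -0.0], [1.0, 0.03, 0.0], [0.0, -0.0, -1.0]]
wrist_force: [0.5, -2.5, -0.9]
gripper_width: 0.0173
grip_force: 69.1
```

```bash
python3 - <<'E'
from fit import *
w=cap("wrist");s=manip.read_state();R=np.array(s["tool_rot"]);e=np.array(s["eef_pos"])
c=cap("scene")
print(e,"tool yaw",np.degrees(np.arctan2(-R[0,0],R[1,0])),"tip",e+R@[.1116,.001,.037],s["time"],s["wrist_force"])
cv2.imwrite("pics/w9.png",np.hstack([w["pixels"][:300,100:460],cv2.resize(c["pixels"][145:265,185:345],(400,300),interpolation=2)]))
E
```

```text
[ 0.59302852 -0.09441591  0.06432299] tool yaw 1.7560355523649886 tip [0.59059486 0.01719706 0.02742878] 9.8 [-0.15809943 -0.43373302 -0.19379282]
```

View pics/w9.png

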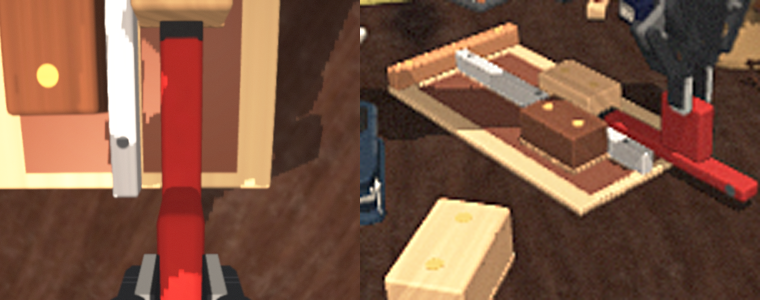

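Request:
{"method": "carry_out", "body": {"rows": [{"delta_pos": [0.4,0,0],"turn": [0,0,0],"claw": 1.5},{"delta_pos": [0.6,0,0],"turn": [0,0,0],"claw": 1.5},{"delta_pos": [0.7,0,0],"turn": [0,0,0],"claw": 1.5},{"delta_pos": [0.7,0,0],"turn": [0,0,0],"claw": 1.5},{"delta_pos": [0.7,0,0],"turn": [0,0,0],"claw": 1.5},{"delta_pos": [0.7,0,0],"turn": [0,0,0],"claw": 1.5},{"delta_pos": [0.7,0,0],"turn": [0,0,0],"claw": 1.5},{"delta_pos": [0.7,0,0],"turn": [0,0,0],"claw": 1.5},{"delta_pos": [0.7,0,0],"turn": [0,0,0],"claw": 1.5},{"delta_pos": [0.7,0,0],"turn": [0,0,0],"claw": 1.5},{"delta_pos": [0.7,0,0],"turn": [0,0,0],"claw": 1.5},{"delta_pos": [0.7,0,0],"turn": [0,0,0],"claw": 1.5},{"delta_pos": [0.7,0,0],"turn": [0,0,0],"claw": 1.5},{"delta_pos": [0.7,0,0],"turn": [0,0,0],"claw": 1.5},{"delta_pos": [0.6,0,0],"turn": [0,0,0],"claw": 1.5},{"delta_pos": [0.5,0,0],"turn": [0,0,0],"claw": 1.5},{"delta_pos": [0.4,0,0],"turn": [0,0,0],"claw": 1.5}]}}

```text
time: 11.55
eef_pos: [0.5898, 0.0131, 0.0645]
tool_rot: [[-0.029, 1.0, -0.0], [1.0, 0.029, 0.0], [0.0, -0.0, -1.0]]
wrist_force: [-0.7, -2.4, -1.1]
gripper_width: 0.0173
grip_force: 69.1
```

```bash
python3 - <<'E'
from fit import *
s=manip.read_state();R=np.array(s["tool_rot"]);e=np.array(s["eef_pos"])
print(e,"tool yaw",np.degrees(np.arctan2(-R[0,0],R[1,0])),"tip",e+R@[.1116,.001,.037],s["time"],s["wrist_force"])
E
```

```text
[0.5897933  0.01306716 0.06446325] tool yaw 1.6802811885722113 tip [0.58751632 0.12465074 0.02747025] 11.55 [-0.69948101 -2.38348517 -1.12020777]
```

Request:
{"method": "carry_out", "body": {"rows": [{"delta_pos": [0.4,0,0],"turn": [0,0,0],"claw": 1.5},{"delta_pos": [0.3,0,0],"turn": [0,0,0],"claw": 1.5},{"delta_pos": [0.3,0,0],"turn": [0,0,0],"claw": 1.5},{"delta_pos": [0.3,0,0],"turn": [0,0,0],"claw": 1.5},{"delta_pos": [0.2,0,0],"turn": [0,0,0],"claw": 1.5}]}}

```text
time: 12.05
eef_pos: [0.5894, 0.0278, 0.0645]
tool_rot: [[-0.029, 1.0, 0.0], [1.0, 0.029, 0.0], [0.0, 0.0, -1.0]]
wrist_force: [0.0, -2.0, 0.5]
gripper_width: 0.0175
grip_force: 69.1
```

Request:
{"method": "carry_out", "body": {"rows": [{"delta_pos": [0.2,0,0],"turn": [0,0,0],"claw": 1.5},{"delta_pos": [0.2,0,0],"turn": [0,0,0],"claw": 1.5}]}}

```text
time: 12.25
eef_pos: [0.5893, 0.0316, 0.0645]
tool_rot: [[-0.029, 1.0, 0.0], [1.0, 0.029, -0.0], [-0.0, 0.0, -1.0]]
wrist_force: [-0.6, -2.3, -0.8]
gripper_width: 0.0176
grip_force: 69.1
```

Tip is at y=0.143 with no stop force yet, so I continue slowly.

Request:
{"method": "carry_out", "body": {"rows": [{"delta_pos": [0.15,0,0],"turn": [0,0,0],"claw": 1.5},{"delta_pos": [0.15,0,0],"turn": [0,0,0],"claw": 1.5}]}}

```text
time: 12.45
eef_pos: [0.5893, 0.034, 0.0646]
tool_rot: [[-0.029, 1.0, 0.0], [1.0, 0.029, -0.001], [-0.001, 0.0, -1.0]]
wrist_force: [-0.2, -6.3, 1.5]
gripper_width: 0.0175
grip_force: 69.3
```

Request:
{"method": "carry_out", "body": {"rows": [{"delta_pos": [0.15,0,0],"turn": [0,0,0],"claw": 1.5},{"delta_pos": [0,0,0],"turn": [0,0,0],"claw": 1.5}]}}

```text
time: 12.65
eef_pos: [0.5893, 0.0341, 0.0648]
tool_rot: [[-0.028, 1.0, 0.0], [1.0, 0.028, -0.002], [-0.002, 0.0, -1.0]]
wrist_force: [-0.3, -7.6, 1.6]
gripper_width: 0.0174
grip_force: 69.3
```

Request:
{"method": "carry_out", "body": {"rows": [{"delta_pos": [-0.3,0,0],"turn": [0,0,0],"claw": 1.5},{"delta_pos": [-0.6,0,0],"turn": [0,0,0],"claw": 1.5},{"delta_pos": [-0.6,0,0],"turn": [0,0,0],"claw": 1.5},{"delta_pos": [0,0,0.3],"turn": [0,0,0],"claw": 1.5},{"delta_pos": [0,0,0.1],"turn": [0,0,0],"claw": 1.5},{"delta_pos": [0,0,0],"turn": [0,0,0],"claw": 1.5},{"delta_pos": [0,0,0],"turn": [0,0,0],"claw": 1.5}]}}

```text
time: 13.35
eef_pos: [0.5895, 0.0215, 0.0604]
tool_rot: [[-0.03, 1.0, -0.0], [1.0, 0.03, 0.0], [0.0, -0.0, -1.0]]
wrist_force: [0.6, -0.9, -1.5]
gripper_width: 0.0172
grip_force: 68.9
```

Request:
{"method": "carry_out", "body": {"rows": [{"delta_pos": [0,0,0.1],"turn": [0,0,0],"claw": 1.5},{"delta_pos": [0,0,0.1],"turn": [0,0,0],"claw": 1.5},{"delta_pos": [0,0,0],"turn": [0,0,0],"claw": 1.5}]}}

```text
time: 13.65
eef_pos: [0.5901, 0.0213, 0.0591]
tool_rot: [[-0.029, 1.0, 0.001], [1.0, 0.029, 0.0], [0.0, 0.001, -1.0]]
wrist_force: [-1.3, 0.2, 3.4]
gripper_width: 0.0174
grip_force: 69.6
```

Request:
{"method": "carry_out", "body": {"rows": [{"delta_pos": [0,0,0],"turn": [0,0,0],"claw": 2.4},{"delta_pos": [0,0,0],"turn": [0,0,0],"claw": 3.0},{"delta_pos": [0,0,0],"turn": [0,0,0],"claw": 3.6},{"delta_pos": [0,0,0],"turn": [0,0,0],"claw": 3.6},{"delta_pos": [0,0,0],"turn": [0,0,0],"claw": 3.6},{"delta_pos": [0,0,0],"turn": [0,0,0],"claw": 3.6}]}}

```text
time: 14.25
eef_pos: [0.5896, 0.0211, 0.0584]
tool_rot: [[-0.029, 1.0, -0.0], [1.0, 0.029, -0.0], [-0.0, -0.0, -1.0]]
wrist_force: [0.3, 0.7, -0.5]
gripper_width: 0.0362
grip_force: 0.0
```

Request:
{"method": "carry_out", "body": {"rows": [{"delta_pos": [0,0,-1],"turn": [0,0,0],"claw": 3.6},{"delta_pos": [0,0,-2],"turn": [0,0,0],"claw": 3.6},{"delta_pos": [0,0,-3],"turn": [0,0,0],"claw": 3.6},{"delta_pos": [0,0,-4],"turn": [0,0,0],"claw": 3.6},{"delta_pos": [0,0,-4],"turn": [0,0,0],"claw": 3.6},{"delta_pos": [-4,0,-2],"turn": [0,0,0],"claw": 3.6},{"delta_pos": [-4,0,0],"turn": [0,0,0],"claw": 3.6},{"delta_pos": [0,0,0],"turn": [0,0,0],"claw": 3.6},{"delta_pos": [0,0,0],"turn": [0,0,0],"claw": 3.6},{"delta_pos": [0,0,0],"turn": [0,0,0],"claw": 3.6}]}}

```text
time: 15.25
eef_pos: [0.5918, -0.0577, 0.2185]
tool_rot: [[-0.03, 1.0, -0.0], [1.0, 0.03, 0.001], [0.001, -0.0, -1.0]]
wrist_force: [-0.3, 1.0, 0.2]
gripper_width: 0.0357
grip_force: 0.0
```

```bash
python3 - <<'E'
from fit import *
w=cap("wrist");c=cap("scene");s=manip.read_state();print(s["eef_pos"],s["gripper_width"],s["time"],np.abs(s["joint_vel"]).max())
cv2.imwrite("pics/w10.png",np.hstack([cv2.resize(w["pixels"],(420,315)),cv2.resize(c["pixels"][145:265,185:345],(370,315))]))
E
```

```text
[ 0.5918817  -0.05726633  0.21821649] 0.03620163268691176 15.35 0.003603209142622123
```

View pics/w10.png

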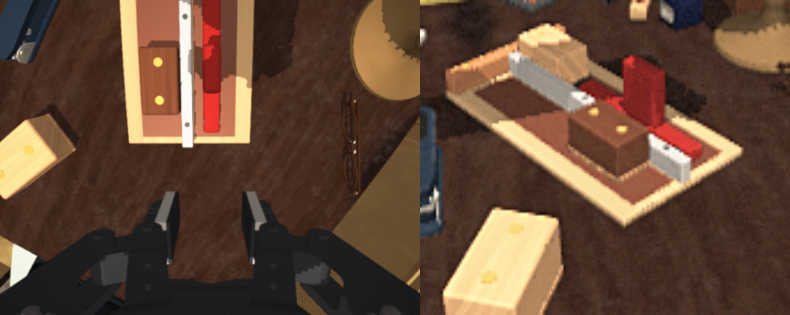

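The light block is at the stop and fence (right panel, 550,50). The stick lies flat on the board (210,80 left; 650,110 right), the dark block is undisturbed, and the gripper is clear.

```bash
python3 -c "
from plant import manip
print(manip.close_job())"
```

```text
the job is handed in; nothing more can be done
None
```

The light block was fed along the fence to the stop, the push stick was laid flat on the board and released, the dark block looked unmoved in the last picture, and the job was handed in at about 15 s; no verdict came back.

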